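# Slide the sticking cap cassette home under the torque head

## Task

Slide the flat grey cassette along its aluminium guide, towards the black torque head, until its front is flush against both stop pads at the end, and leave it there. One of the two runner bars under it is worn rough, which cannot be seen, so it jams unless it is pushed along the line where it drags, well to the left or right of its middle: feel for the line where it runs, and when it sticks, back off and try the other instead of forcing it. Leave everything else on the slab where it stands.

Things in the scene. Friction and masses are not known exactly. Their poses are not given: they have to be found in the camera images.
- guide: Fixed aluminium guide 385 mm long (x -200 to 185 mm), 280 mm wide, black torque head at its far end. Origin on the slab (z = 0); x along the travel towards the head, y left, z up. Bed top z = 8 mm. Grey runner bars along x, |y| 81.5 to 97.5 mm, top z = 22 mm, carry the cassette; side lips (inner edge |y| = 93.5 mm, top z = 38 mm) keep it from being lifted out.
- guard_mid (a point): Middle of a clear guard plate fixed over the middle of the guide, 55 mm above the slab, guide axes. The plate covers |y| under 44 mm over the whole length (z 52 to 58 mm); a dark cross bar (z 50 to 60 mm) carries it at guide x = -194 mm. It leaves two open lanes, |y| 44 to 93 mm left and right, where a closed gripper can reach down behind the cassette.
- stop_mid (a point): Point midway between the two black rubber stop pads' faces, at guide x = 150, y = 0, z = 34 mm, guide axes; pads 26 mm wide at y = +-75 mm, on a dark end block 62 mm high. The torque head stands behind: it begins at guide x = 140 mm, |y| under 55 mm, from 80 mm to 155 mm above the slab.
- cassette: Loose flat grey box 95 mm along the travel (x), 174 mm wide, 200 mm over its side flanges, which ride on the bars; a short keel below runs between the bars with 1.5 mm play each side. About 0.4 kg. Origin at the middle of the keel's underside (10 mm above the slab; top at 46 mm), axes as the guide's when straight. Too big to grasp: push its rear.
- rear_middle (a point): Middle of the pushing face of the rubber bumper across the cassette's rear, 34 mm above the slab, cassette axes. The bumper is 174 mm wide and spans 25 to 43 mm above the slab; its face is 53.5 mm behind the cassette's centre.
- drag_mid (a point): Centre of the cassette's top, cassette axes. One runner bar, left or right, is rough; the drag line is at y about +60 mm (left rough) or -60 mm (right rough). Pushed within 12 mm of that line it slides with 2 to 8 N; from the other side it skews about 3 degrees in the first 10 mm and jams however hard it is pushed, until let go and pushed in line. Over 40 N from the gripper is forcing it.
- front_left (a point): Point on the cassette's front face, 75 mm left of its middle, 34 mm above the slab: meets the left stop pad.
- front_right (a point): Point on the cassette's front face, 75 mm right of its middle, 34 mm above the slab: meets the right stop pad.
- vial_mid (a point): Bystander to be left alone: squat brown glass vial, 62 mm wide, 64 mm tall; point at its centre.
- gauge_mid (a point): Bystander to be left alone: chrome thread gauge lying down, 140 mm long, 28 mm thick; point at its centre.
- cap_1_mid (a point): Bystander to be left alone: pink flip-top cap, 49 mm wide, 33 mm tall; point at its centre.
- cap_2_mid (a point): Bystander to be left alone: pink flip-top cap, same as the other; point at its centre.
- bottle_mid (a point): Bystander to be left alone: white bottle, 60 mm wide, 150 mm tall; point at its centre.
- ring_gauge_mid (a point): Bystander to be left alone: steel ring gauge lying flat, 84 mm wide, 22 mm tall; point at its centre.
Mind the look-alikes: they are no part of the job. What is shaped like the cassette but red is not meant.

How it is judged:
At the end, for the whole second after the job is handed in: Both front points of the cassette are within 4 mm of the stop pads and the cassette is at rest (x of each of front_left, front_right in the frame of guide above 0.146 m and linear speed of cassette below 0.01 m/s); the robot touches nothing.
It fails at once if the cassette is forced (over 40 N from the robot) (contact force between any of the fingers, the arm and cassette above 40 N).
It fails at once if another thing on the slab is moved more than 25 mm (distance of any of vial_mid, gauge_mid, cap_1_mid, cap_2_mid, bottle_mid, ring_gauge_mid from where it was at the start of the episode above 0.025 m).
It also fails if it takes over 54 s, if anything falls off the work surface, if the arm or the gripper's body presses on something with over 40 N, if the wrist force passes 120 N, or if a joint passes its speed limit or range.

## Robot

A 6-joint arm with a two-finger parallel gripper is mounted at the origin on the work surface. World frame = base frame: x ahead of the robot, y to its left, z up, the work surface at z = 0. Lengths are in m, angles in rad, forces in N, time in s.
With the tool pointing down it reaches from about 0.35 to 0.775 m from the base axis. Payload 7.3 kg.
Tool frame: the origin (TCP) lies on the mounting face of the last link; the fingertips stand 178 mm ahead of it and the grasp point (between the pads) lies 159 mm ahead of it (robot.tcp_to_tips is the distance from the TCP to the fingertips, in m); z points along the fingers, y is the direction in which the jaws open and shut (so a half turn about z gives the same grasp; the last joint's range is limited). The gripper opens to 92 mm and grips with 3 to 60 N. Pads are 19 mm wide; open, the fingers measure 130 mm over their backs; the gripper's body (75 mm by 190 mm) begins 47 mm behind the grasp point.
Start: joints at [-1.416, 0.342, 1.524, -0, 1.275, -0.146], TCP at [0.156, -0.501, 0.405] pointing down, gripper open.
Joint ranges: [-2.53, 2.53], [-0.77, 2.02], [0.04, 2.7], [-1, 4.14], [0.28, 2.66], [-3.11, 3.11]. Speed limits (rad/s): [2.57, 2.57, 3.14, 3.14, 3.14, 3.14].

## Interface

Orientations are given as [roll, pitch, yaw] about the fixed x, y, z axes, in that order (R = Rz(yaw) Ry(pitch) Rx(roll)).
In Python, from cell import robot, viewer gives the robot as it stands.
- The arm moves only by the shell command python3 -m creep 'ROWS' [OPENING] [FORCE]. ROWS is JSON, a list that holds one entry, the list of rows, each a list of 6 numbers: the shift along the world's x, y, z in mm, then the turn, a rotation vector about the world's x, y, z in degrees. A call has 1 to 5 rows; each row shifts and turns the pose as measured when the row begins; what a row does not reach is not made up. A row lasts 1/12 s, in which the tool goes at most 41.7 mm and 7.16 degrees, less where a joint would pass 70% of its speed; a pose out of reach is approached as far as the arm can. A call with a gripper value outside its range is refused whole. OPENING is the closure, from -1 (fully open) to 1 (shut), set as the call begins (- or left out, the last holds). The fingers move at their own pace and stop on an object; FORCE is the grip in N (left out, the last holds). Time passes only in rows, so rows that do not move let the fingers close. It gives the time, the measured TCP pose, the force and the opening at its end, in the units of the state.
- robot.observe(): the state, without advancing time (a new reading comes with each control period).
- viewer.read_camera(name): name is "side" or "top"; returns the picture (400x640x3 uint8, blue, green, red); there is no depth.
- viewer.camera_model(name): a dict with "fx", "fy", "cx", "cy" (pixels), "pose" (4x4, takes a point from camera to world coordinates). Camera axes: x right, y up, looking along -z (the intrinsics and any distortion apply to the point x, -y, -z); pixel columns grow to the right and rows downward; lengths in m; the calibration is good to about 2 mm. A picture is of the moment at which its call begins. camera_model takes no time and is no camera call.
- robot.hand_in(): hands the job in, once; it reports no verdict.
The state is a dict: "time": time; "qpos": joint angles; "qvel": joint speeds; "joint_efforts": joint torques, N m; "tool_pos": TCP position; "tool_rot": TCP orientation; "contact_force": force on the tool from outside, world axes, zero at the start; "torque": the same for the moment, N m; "opening": finger opening in m.
Only numpy, scipy, OpenCV 4.12 (cv2) and the standard library are available. Lean on these libraries where they do the work, as an engineer would, in place of code of your own. Each camera call takes 0.05 s, during which the arm holds its last target. There are 200 camera calls.

## Working session

There is one attempt and no reset: what is moved stays moved. The work goes in short steps, Python scripts to look and compute and a shell command to move; the robot and the scene stay as the last step left them, time stands still between calls to the robot, and variables do not carry over. Pictures are saved under pics/ and viewed, about 8 in all and at most 12, crops included, and the job is handed in when it is done.

```bash
mkdir -p pics; ls; python3 - <<'E'
from cell import robot, viewer
import cv2
for n in("top","side"):
    cv2.imwrite(f"pics/{n}0.png",viewer.read_camera(n)); m=viewer.camera_model(n); print(n,m)
print(robot.observe())
E
```

```text
pics
top {'fx': 468.4979583393725, 'fy': 468.4979583393725, 'cx': 323.088237510901, 'cy': 198.4561866437976, 'pose': array([[-9.24171770e-04,  9.96548708e-01, -8.30049320e-02,
         4.04799001e-01],
       [-9.99710040e-01, -2.91798676e-03, -2.39023403e-02,
        -1.23032095e-02],
       [-2.40620537e-02,  8.29587740e-02,  9.96262445e-01,
         1.55310490e+00],
       [ 0.00000000e+00,  0.00000000e+00,  0.00000000e+00,
         1.00000000e+00]])}
side {'fx': 389.67767207539106, 'fy': 389.67767207539106, 'cx': 319.022604527076, 'cy': 199.29658570321365, 'pose': array([[-0.8494309 ,  0.4065068 , -0.33648085,  0.13865744],
       [-0.52742591, -0.63346505,  0.56616599,  0.67142568],
       [ 0.01700147,  0.65838761,  0.75248701,  0.9652338 ],
       [ 0.        ,  0.        ,  0.        ,  1.        ]])}
{'time': 0.1, 'qpos': array([-1.41600030e+00,  3.42652462e-01,  1.52494275e+00, -1.54298452e-05,
        1.27539356e+00, -1.45987004e-01]), 'qvel': array([ 0.00043727, -0.00342374, -0.00245878,  0.00157759, -0.00107892,
        0.00132348]), 'joint_efforts': array([ 1.62951183e-03, -4.32003021e+01, -2.44695085e+01,  7.19797821e-02,
        5.26586850e-02, -4.57629608e-05]), 'tool_pos': array([ 0.15554696, -0.50129636,  0.40410717]), 'tool_rot': array([-3.14020924e+00, -1.88492996e-04,  3.00787401e-01]), 'contact_force': array([-0.0727739 , -0.16543094,  0.12533906]), 'torque': array([-0.01191826, -0.00845661, -0.03970341]), 'opening': 0.09167021497409783}
```

View pics/top0.png

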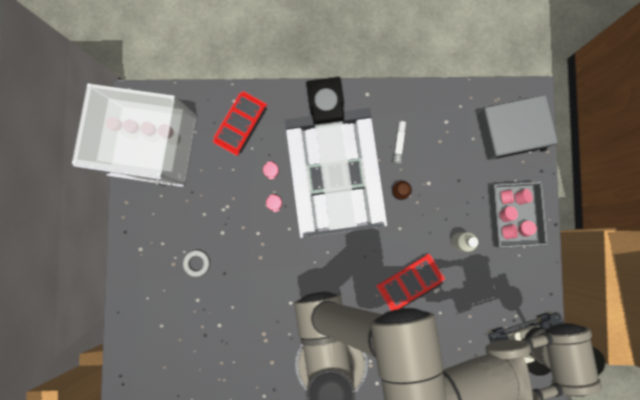

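View pics/side0.png

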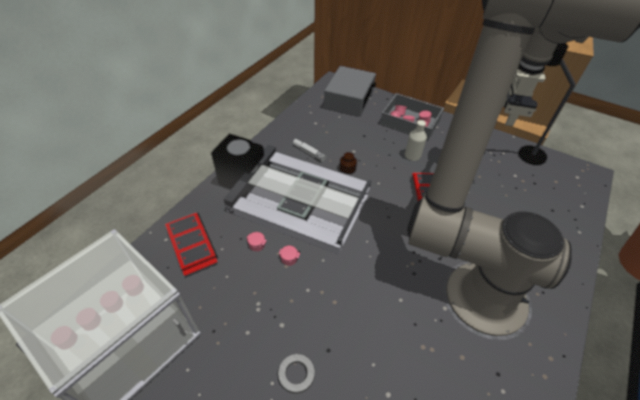

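Top: the guide sits at about (337,175), with the black head at (325,100) at its far end. The cassette candidates are:
- the dark-edged grey box under the guard at (335,177)
- the red cassettes at (240,123) and (410,280)
- the grey box at (518,125), which is off the guide

I choose the one in the guide and will check it in a close crop.

```bash
python3 - <<'E'
import cv2,numpy as np
a=cv2.imread("pics/top0.png")[70:245,270:420]; b=cv2.imread("pics/side0.png")[130:250,205:380]
a=cv2.resize(a,None,fx=3.4,fy=3.4,interpolation=cv2.INTER_CUBIC)
cv2.imwrite("pics/ctop.png",a)
cv2.imwrite("pics/cside.png",cv2.resize(b,None,fx=4.5,fy=4.5,interpolation=cv2.INTER_CUBIC))
E
```

```text
(no output)
```

View pics/ctop.png

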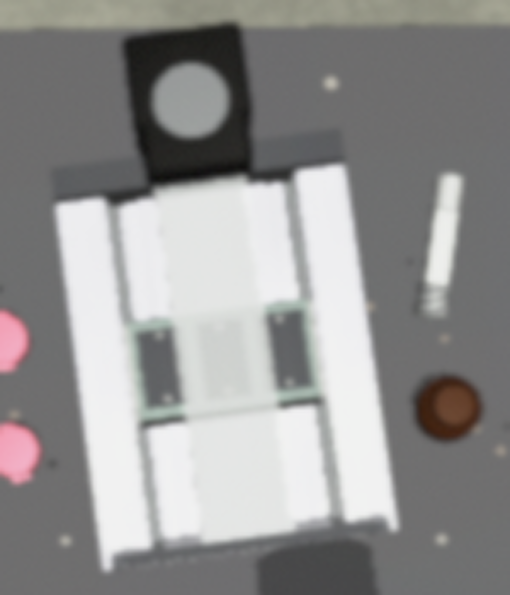

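View pics/cside.png

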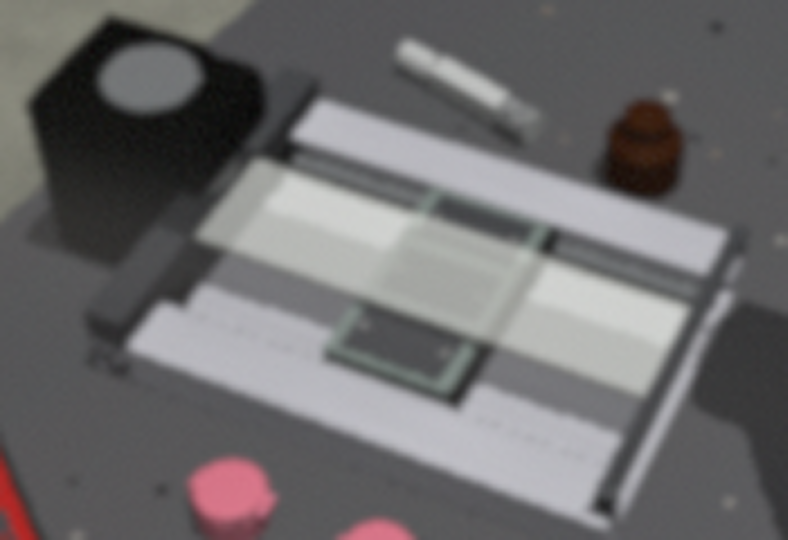

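The crop confirms it: the grey box with green-edged panels under the guard, riding in the guide, is the cassette. In the top crop its rear edge runs (143,418)–(320,398). Next I measure from both views.

```bash
cat >h.py <<'E'
import numpy as np
from cell import viewer
def ray(n,u,v):
    m=viewer.camera_model(n);P=np.array(m["pose"])
    d=P[:3,:3]@np.array([(u-m["cx"])/m["fx"],-(v-m["cy"])/m["fy"],-1.]);return P[:3,3],d/np.linalg.norm(d)
def onz(n,u,v,z):
    o,d=ray(n,u,v);return o+d*(z-o[2])/d[2]
def tri(a,b):
    (o1,d1),(o2,d2)=ray("top",*a),ray("side",*b)
    t=np.linalg.lstsq(np.c_[d1,-d2],o2-o1,rcond=None)[0];p,q=o1+t[0]*d1,o2+t[1]*d2
    return (p+q)/2,np.linalg.norm(p-q)
T=lambda x,y:(270+x/3.4,70+y/3.4)
S=lambda x,y:(205+x/4.5,130+y/4.5)
E
python3 - <<'E'
from h import *
np.set_printoptions(precision=4,suppress=True)
L=[onz("top",*T(*p),.038) for p in((108,200),(150,548))]; R=[onz("top",*T(*p),.038) for p in((297,170),(345,520))]
for a in(L,R): d=(a[0]-a[1]); print(a, np.arctan2(d[1],d[0]))
O=[onz("top",*T(*p),.038) for p in((57,203),(105,568),(345,165),(395,528))]
print("outer",O)
print("cross dist", np.linalg.norm(L[0]-R[0]))
for nm,a,b in(("lip rear L",(105,568),(610,525)),("lip rear R",(395,528),(735,232)),("cas rear L",(143,418),(457,392)),("cas rear R",(320,398),(547,232)),("cas front L",(130,325),(328,352)),("cas front R",(305,305),(432,193)),("head disc",(190,100),(151,77))):
    print(nm,*tri(T(*a),S(*b)))
for p in((143,418),(320,398),(130,325),(305,305)): print(onz("top",*T(*p),.046))
E
```

```text
[array([0.7612, 0.094 , 0.038 ]), array([0.4251, 0.0531, 0.038 ])] 0.12111489729999948
[array([ 0.7894, -0.0888,  0.038 ]), array([ 0.4514, -0.1319,  0.038 ])] 0.12677782671124743
outer [array([0.7585, 0.1435, 0.038 ]), array([0.4062, 0.0959, 0.038 ]), array([ 0.794 , -0.1352,  0.038 ]), array([ 0.4437, -0.1791,  0.038 ])]
cross dist 0.18501135363679858
lip rear L [0.4059 0.0955 0.041 ] 0.0007254729449234935
lip rear R [ 0.4492 -0.1761  0.0452] 0.012116214038918815
cas rear L [0.5471 0.0589 0.0423] 0.003676781425709805
cas rear R [ 0.5709 -0.1079  0.0367] 0.006567339894502687
cas front L [0.64   0.0731 0.0378] 0.0023544822610856654
cas front R [ 0.6611 -0.0935  0.04  ] 0.008664636618619279
head disc [0.8253 0.013  0.1544] 0.001897789689815396
[0.5484 0.0595 0.046 ]
[ 0.5669 -0.1087  0.046 ]
[0.6377 0.072  0.046 ]
[ 0.6562 -0.0951  0.046 ]
```

Guide: origin about (0.6235, -0.017), yaw 0.124. Inner lip spacing 185 mm (expected 187), outer width about 277 mm (280), corner heights about 0.04, and the head disc at 0.154 (expected 0.155). Cassette centre is near guide x = -21 mm, so its rear face is near -74 mm. I'll start with the right lane, which is nearer, at guide (-125, -60), which is world (0.507, -0.092). The jaws are shut and lie along the guide at yaw 1.695.

```bash
python3 -m creep '[[[23,27,0,0,0,5.3],[23,27,0,0,0,5.3],[23,27,0,0,0,5.3],[23,27,0,0,0,5.3],[23,27,0,0,0,5.3]]]' 1 20
python3 -m creep '[[[23,27,0,0,0,5.3],[23,27,0,0,0,5.3],[23,27,0,0,0,5.3],[23,27,0,0,0,5.3],[23,27,0,0,0,5.3]]]'
python3 -m creep '[[[23,27,0,0,0,5.3],[23,27,0,0,0,5.3],[23,27,0,0,0,5.3],[23,27,0,0,0,5.3],[0,0,0,0,0,0]]]'
```

```text
time: 0.52
tool_pos: [0.2695, -0.3657, 0.4012]
tool_rot: [-3.137, 0.001, 0.77]
contact_force: [1.5, -0.1, -0.4]
opening: 0.0631
time: 0.93
tool_pos: [0.3879, -0.2226, 0.4001]
tool_rot: [-3.135, -0.0, 1.255]
contact_force: [1.1, -0.7, 0.0]
opening: 0.03
time: 1.35
tool_pos: [0.4855, -0.1035, 0.3991]
tool_rot: [-3.135, -0.003, 1.654]
contact_force: [0.1, -0.9, 0.3]
opening: 0.0008
```

```bash
python3 -m creep '[[[21.5,11.5,0,0,0,2.4],[0,0,-37,0,0,0],[0,0,-37,0,0,0],[0,0,-37,0,0,0],[0,0,-28,0,0,0]]]'
python3 -m creep '[[[0,0,0,0,0,0]]]'
python3 - <<'E'
from cell import viewer
import cv2
a=viewer.read_camera("top")[70:270,250:420];b=viewer.read_camera("side")[90:250,205:400]
a=cv2.resize(a,(340,400),interpolation=cv2.INTER_CUBIC);b=cv2.resize(b,None,fx=2.3,fy=2.5,interpolation=cv2.INTER_CUBIC)
cv2.imwrite("pics/lane.png",cv2.hconcat([a,b]))
E
```

```text
time: 1.77
tool_pos: [0.5102, -0.0891, 0.2614]
tool_rot: [3.134, 0.005, 1.703]
contact_force: [-0.3, 0.3, -0.7]
opening: 0.0002
time: 1.85
tool_pos: [0.5083, -0.0887, 0.2563]
tool_rot: [-3.14, 0.001, 1.703]
contact_force: [-1.4, -0.1, -0.3]
opening: 0.0006
```

View pics/lane.png

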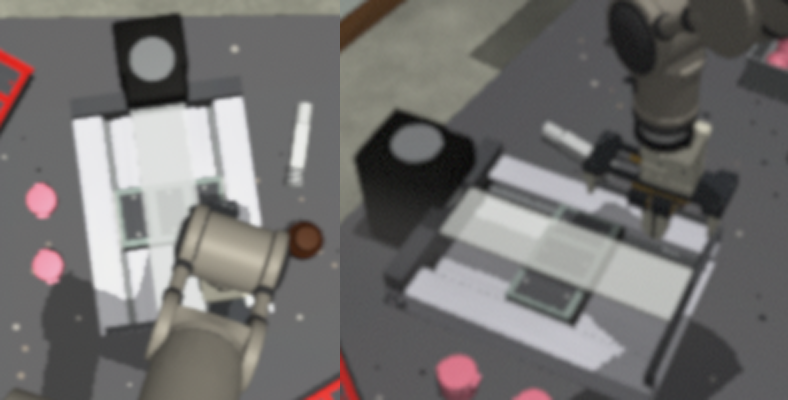

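The gripper is over the right lane, with its tip at about (655,230) in the side half, behind the cassette and clear of the guard and vial. I lower it to tip z of about 0.030 and creep forward. Guide direction is (0.992, 0.124).

```bash
python3 -m creep '[[[0.5,-3.5,-15,0,0,0],[0,0,-15,0,0,0],[0,0,-12,0,0,0],[0,0,-5,0,0,0],[0,0,0,0,0,0]]]'
python3 -m creep '[[[7,0.9,0,0,0,0],[7,0.9,0,0,0,0],[5,0.6,0,0,0,0],[2,0.25,0,0,0,0]]]'
```

```text
time: 2.37
tool_pos: [0.5144, -0.0955, 0.2239]
tool_rot: [3.12, 0.013, 1.7]
contact_force: [-0.2, -0.3, 0.3]
opening: 0.0006
time: 2.7
tool_pos: [0.539, -0.0934, 0.2296]
tool_rot: [3.111, 0.016, 1.699]
contact_force: [-0.7, -0.2, 0.3]
opening: 0.0005
```

```bash
python3 -c "
from cell import robot
o=robot.observe()
for k in o: print(k,o[k])"; python3 -m creep '[[[0,0,0,0,0,0],[0,0,0,0,0,0]]]'
```

```text
time 2.7
qpos [-0.31118251  0.57378224  1.69065183 -0.00263852  0.84281259 -0.43826761]
qvel [ 0.02412453  0.02260316 -0.08819238 -0.00182179  0.04886448  0.02295268]
joint_efforts [-1.09372765e-01 -4.86934662e+01 -1.81301486e+01  4.17046587e-02
 -6.59275870e-02  4.99617745e-03]
tool_pos [ 0.53902656 -0.0934035   0.22958801]
tool_rot [3.11135278 0.01640965 1.69935504]
contact_force [-0.67153249 -0.17808485  0.32046041]
torque [-0.00366201 -0.06281823  0.01651318]
opening 0.0004524481480253811
time: 2.87
tool_pos: [0.5402, -0.0932, 0.2305]
tool_rot: [3.109, 0.017, 1.7]
contact_force: [-0.4, 0.7, 0.2]
opening: 0.0005
```

The row tracking overshoots and tilts slightly: the tip is still at z = 0.052, with no contact. I back off, straighten (+0.7, +2.0°), and then lower.

```bash
python3 -m creep '[[[-15,0,0,0.4,1,0],[-15,0,0,0.4,1,0],[0,0,0,0,0,0],[0,0,0,0,0,0]]]'
python3 -m creep '[[[0,0,-8,0,0,0],[0,0,-8,0,0,0],[0,0,0,0,0,0],[0,0,0,0,0,0]]]'
cat >>h.py <<'E'
from scipy.spatial.transform import Rotation as Ro
from cell import robot
def st():
    o=robot.observe();R=Ro.from_euler("xyz",o["tool_rot"]);z=R.apply([0,0,1]);c,s=np.cos(.124),np.sin(.124)
    t=np.array(o["tool_pos"])+z*robot.tcp_to_tips;d=t-[.6235,-.0168,0]
    f=o["contact_force"]
    print("tip guide mm",np.round(1e3*np.array([c*d[0]+s*d[1],-s*d[0]+c*d[1],d[2]]),1),"fix deg",np.round(np.degrees(np.cross(z,[0,0,-1])),2),"yaw err",round(np.degrees(1.695-o["tool_rot"][2]),2),"Fx,Fy guide",round(c*f[0]+s*f[1],1),round(-s*f[0]+c*f[1],1),"Fz",round(f[2],1),"t",o["time"])
E
python3 -c "from h import *;st()"
```

```text
time: 3.2
tool_pos: [0.5096, -0.0929, 0.2307]
tool_rot: [-3.141, -0.001, 1.701]
contact_force: [0.3, 0.4, -0.2]
opening: 0.0004
time: 3.53
tool_pos: [0.5111, -0.0931, 0.2131]
tool_rot: [3.14, -0.0, 1.701]
contact_force: [-0.4, 0.4, -0.0]
opening: 0.0006
tip guide mm [-120.7  -61.8   35.1] fix deg [-0.02  0.09  0.  ] yaw err -0.34 Fx,Fy guide -0.3 0.4 Fz -0.0 t 3.5333
```

```bash
python3 -m creep '[[[8,1,-2,0,0,0],[8,1,0,0,0,0],[4,0.5,0,0,0,0],[0,0,0,0,0,0]]]'; python3 -c "from h import *;st()"
python3 -m creep '[[[2.5,0.3,0,0,0,0],[2.5,0.3,0,0,0,0]]]';python3 -c "from h import *;st()"
python3 -m creep '[[[2.5,0.3,0,0,0,0],[2.5,0.3,0,0,0,0]]]';python3 -c "from h import *;st()"
```

```text
time: 3.87
tool_pos: [0.534, -0.0903, 0.2103]
tool_rot: [3.14, -0.0, 1.701]
contact_force: [0.3, 0.1, -0.2]
opening: 0.0005
tip guide mm [-97.5 -61.9  32.3] fix deg [-0.02  0.11  0.  ] yaw err -0.34 Fx,Fy guide 0.3 0.0 Fz -0.2 t 3.8667
time: 4.03
tool_pos: [0.5397, -0.0895, 0.2103]
tool_rot: [3.14, -0.0, 1.701]
contact_force: [0.2, 0.0, -0.3]
opening: 0.0007
tip guide mm [-91.8 -61.8  32.3] fix deg [-0.02  0.11  0.  ] yaw err -0.37 Fx,Fy guide 0.2 0.0 Fz -0.3 t 4.0333
time: 4.2
tool_pos: [0.5452, -0.0888, 0.2105]
tool_rot: [3.139, 0.0, 1.701]
contact_force: [1.0, -0.5, 0.2]
opening: 0.0004
tip guide mm [-86.2 -61.8  32.5] fix deg [-0.01  0.12  0.  ] yaw err -0.37 Fx,Fy guide 1.0 -0.6 Fz 0.2 t 4.2
```

```bash
for i in 1 ; do
python3 -m creep '[[[2,0.25,0,0,0,0],[2,0.25,0,0,0,0]]]'>/dev/null;python3 -c "from h import *;st()"
python3 -m creep '[[[2,0.25,0,0,0,0]]]'>/dev/null;python3 -c "from h import *;st()"
python3 -m creep '[[[2,0.25,0,0,0,0]]]'>/dev/null;python3 -c "from h import *;st()"
python3 -m creep '[[[1.5,0.2,0,0,0,0]]]'>/dev/null;python3 -c "from h import *;st()"
python3 -m creep '[[[1.5,0.2,0,0,0,0]]]'>/dev/null;python3 -c "from h import *;st()"; done
```

```text
tip guide mm [-81.8 -61.8  32.6] fix deg [-0.01  0.12  0.  ] yaw err -0.37 Fx,Fy guide -3.0 -0.9 Fz 0.3 t 4.3667
tip guide mm [-80.1 -61.8  32.6] fix deg [-0.01  0.05  0.  ] yaw err -0.38 Fx,Fy guide -2.8 -0.4 Fz 1.6 t 4.45
tip guide mm [-78.6 -61.7  32.5] fix deg [-0.02 -0.04 -0.  ] yaw err -0.38 Fx,Fy guide -3.9 -0.0 Fz 2.2 t 4.5333
tip guide mm [-77.5 -61.6  32.5] fix deg [-0.03 -0.11 -0.  ] yaw err -0.38 Fx,Fy guide -3.7 -0.4 Fz 2.1 t 4.6167
tip guide mm [-76.4 -61.5  32.5] fix deg [-0.03 -0.18 -0.  ] yaw err -0.38 Fx,Fy guide -3.8 -1.1 Fz 2.5 t 4.7
```

Contact came at about tip x = -83, with a steady 3–4 N. I continue through the first 10 mm, watching the force.

```bash

python3 -m creep '[[[1.5,0.2,0,0,0,0]]]'>/dev/null;python3 -c "from h import *;st()"
python3 -m creep '[[[1.5,0.2,0,0,0,0]]]'>/dev/null;python3 -c "from h import *;st()"
python3 -m creep '[[[1.5,0.2,0,0,0,0]]]'>/dev/null;python3 -c "from h import *;st()"
python3 -m creep '[[[1.5,0.2,0,0,0,0]]]'>/dev/null;python3 -c "from h import *;st()"
python3 -c "
from h import *
import cv2
cv2.imwrite('pics/p1.png',cv2.resize(viewer.read_camera('top')[70:245,270:420],None,fx=3.4,fy=3.4,interpolation=cv2.INTER_CUBIC))"
```

```text
tip guide mm [-75.1 -61.5  32.6] fix deg [-0.04 -0.22 -0.  ] yaw err -0.38 Fx,Fy guide -3.1 0.3 Fz 1.9 t 4.7833
tip guide mm [-73.6 -61.4  32.6] fix deg [-0.04 -0.24 -0.  ] yaw err -0.38 Fx,Fy guide -3.3 -0.8 Fz 2.3 t 4.8667
tip guide mm [-72.1 -61.4  32.6] fix deg [-0.04 -0.25 -0.  ] yaw err -0.38 Fx,Fy guide -3.6 -0.7 Fz 2.4 t 4.95
tip guide mm [-70.5 -61.4  32.6] fix deg [-0.04 -0.26 -0.  ] yaw err -0.38 Fx,Fy guide -2.7 0.1 Fz 2.4 t 5.0333
```

View pics/p1.png

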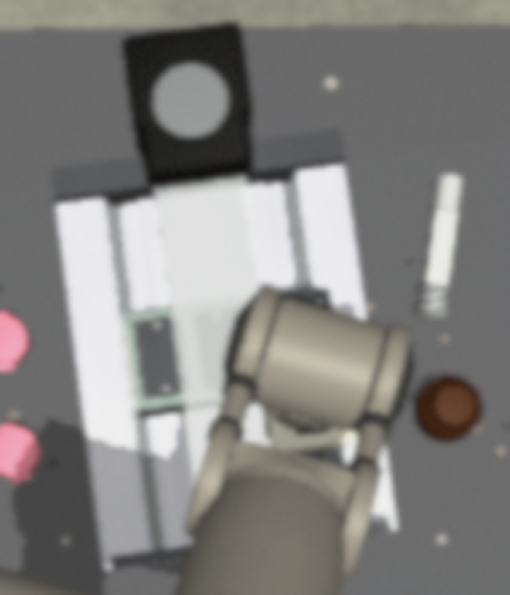

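The left side (under no push) also moved about 11 px of crop, from (143,418) to (140,407), roughly 10 mm. The cassette is staying straight and running at 3 N, so the right line is the drag line. I continue in bigger steps.

```bash

python3 -m creep '[[[2,0.25,0,0,0.1,0],[2.5,0.3,0,0,0.1,0],[3,0.38,0,0,0,0],[3,0.38,0,0,0,0],[3,0.38,0,0,0,0]]]'>/dev/null;python3 -c "from h import *;st()"
python3 -m creep '[[[3,0.38,0,0,0,0],[3,0.38,0,0,0,0],[3,0.38,0,0,0,0]]]'>/dev/null;python3 -c "from h import *;st()"
python3 -m creep '[[[3,0.38,0,0,0,0],[3,0.38,0,0,0,0],[3,0.38,0,0,0,0]]]'>/dev/null;python3 -c "from h import *;st()"
```

```text
tip guide mm [-56.4 -61.3  32.6] fix deg [-0.05 -0.5  -0.  ] yaw err -0.37 Fx,Fy guide -2.3 -0.0 Fz 1.7 t 5.5
tip guide mm [-46.2 -61.2  32.6] fix deg [-0.05 -0.5  -0.  ] yaw err -0.38 Fx,Fy guide -3.9 0.0 Fz 3.2 t 5.75
tip guide mm [-36.1 -61.2  32.6] fix deg [-0.05 -0.5  -0.  ] yaw err -0.39 Fx,Fy guide -3.9 0.1 Fz 2.7 t 6.0
```

```bash

python3 -m creep '[[[3,0.38,0,0,-0.2,0],[3,0.38,0,0,-0.2,0],[3,0.38,0,0,0,0],[3,0.38,0,0,0,0]]]'>/dev/null;python3 -c "from h import *;st()"
python3 -m creep '[[[3,0.38,0,0,0,0],[3,0.38,0,0,0,0],[3,0.38,0,0,0,0],[3,0.38,0,0,0,0]]]'>/dev/null;python3 -c "from h import *;st()"
python3 -m creep '[[[3,0.38,0,0,0,0],[3,0.38,0,0,0,0],[3,0.38,0,0,0,0]]]'>/dev/null;python3 -c "from h import *;st()"
```

```text
tip guide mm [-21.2 -61.3  32.5] fix deg [-0.05 -0.05 -0.  ] yaw err -0.39 Fx,Fy guide -3.6 -0.3 Fz 3.1 t 6.3333
tip guide mm [ -7.7 -61.3  32.5] fix deg [-0.05 -0.05 -0.  ] yaw err -0.38 Fx,Fy guide -3.7 0.1 Fz 1.9 t 6.6667
tip guide mm [  2.3 -61.3  32.5] fix deg [-0.05 -0.05 -0.  ] yaw err -0.38 Fx,Fy guide -2.8 0.4 Fz 3.0 t 6.9167
```

Still running at about 3.5 N. I expect the stop at tip x of about 40, so I slow down on the approach.

```bash

python3 -m creep '[[[3,0.38,0,0,0,0],[3,0.38,0,0,0,0],[3,0.38,0,0,0,0],[3,0.38,0,0,0,0],[2,0.25,0,0,0,0]]]'>/dev/null;python3 -c "from h import *;st()"
python3 -m creep '[[[2,0.25,0,0,0,0],[2,0.25,0,0,0,0],[1.5,0.2,0,0,0,0]]]'>/dev/null;python3 -c "from h import *;st()"
python3 -m creep '[[[1.5,0.2,0,0,0,0],[1.5,0.2,0,0,0,0]]]'>/dev/null;python3 -c "from h import *;st()"
python3 -c "
from h import *
import cv2
cv2.imwrite('pics/p2.png',cv2.resize(viewer.read_camera('top')[70:245,270:420],None,fx=3.4,fy=3.4,interpolation=cv2.INTER_CUBIC))"
```

```text
tip guide mm [ 18.3 -61.2  32.5] fix deg [-0.05 -0.03 -0.  ] yaw err -0.39 Fx,Fy guide -4.0 0.0 Fz 2.4 t 7.3333
tip guide mm [ 24.5 -61.1  32.5] fix deg [-0.05 -0.04 -0.  ] yaw err -0.39 Fx,Fy guide -3.4 -0.7 Fz 2.7 t 7.5833
tip guide mm [ 27.8 -61.1  32.5] fix deg [-0.05 -0.05 -0.  ] yaw err -0.39 Fx,Fy guide -3.6 -1.0 Fz 2.1 t 7.75
```

View pics/p2.png

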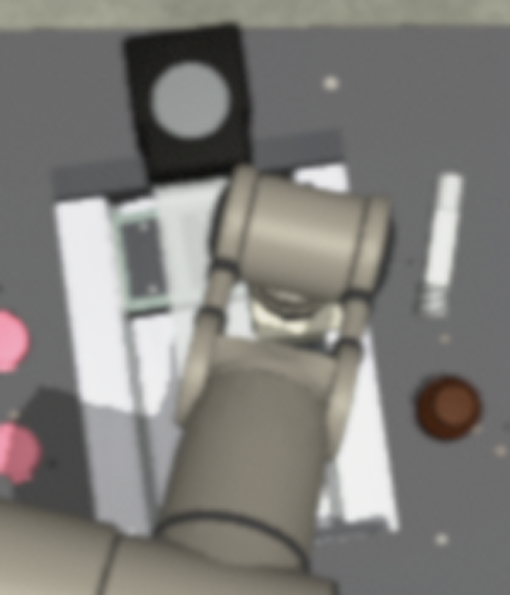

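The cassette's front-left corner is at (115,213) and the pads are near row 198, so it is straight with about 10 mm to go. I use fine steps to the stop.

```bash

python3 -m creep '[[[1.5,0.2,0,0,0,0],[1.5,0.2,0,0,0,0],[1.5,0.2,0,0,0,0]]]'>/dev/null;python3 -c "from h import *;st()"
python3 -m creep '[[[1,0.12,0,0,0,0],[1,0.12,0,0,0,0]]]'>/dev/null;python3 -c "from h import *;st()"
python3 -m creep '[[[1,0.12,0,0,0,0]]]'>/dev/null;python3 -c "from h import *;st()"
python3 -m creep '[[[1,0.12,0,0,0,0]]]'>/dev/null;python3 -c "from h import *;st()"
python3 -m creep '[[[1,0.12,0,0,0,0]]]'>/dev/null;python3 -c "from h import *;st()"
```

```text
tip guide mm [ 32.7 -61.1  32.5] fix deg [-0.05 -0.04 -0.  ] yaw err -0.39 Fx,Fy guide -2.9 0.4 Fz 3.3 t 8.05
tip guide mm [ 35.1 -61.1  32.5] fix deg [-0.05 -0.04 -0.  ] yaw err -0.38 Fx,Fy guide -3.1 0.1 Fz 2.3 t 8.2167
tip guide mm [ 36.2 -61.1  32.5] fix deg [-0.05 -0.04 -0.  ] yaw err -0.38 Fx,Fy guide -3.7 1.2 Fz 2.0 t 8.3
tip guide mm [ 37.  -61.1  32.5] fix deg [-0.05 -0.08 -0.  ] yaw err -0.39 Fx,Fy guide -7.5 -0.4 Fz 4.0 t 8.3833
tip guide mm [ 37.1 -61.1  32.4] fix deg [-0.05 -0.23 -0.  ] yaw err -0.4 Fx,Fy guide -9.3 -0.4 Fz 7.1 t 8.4667
```

The force rises at tip x = 37, so it has met the stop. One gentle press for flushness, then I back straight off and look.

```bash

python3 -m creep '[[[1,0.12,0,0,0,0]]]'>/dev/null;python3 -c "from h import *;st()"
python3 -m creep '[[[1,0.12,0,0,0,0]]]'>/dev/null;python3 -c "from h import *;st()"
python3 -m creep '[[[-3,-0.4,0,0,0,0],[-6,-0.75,0,0,0,0],[-10,-1.25,0,0,0,0],[-10,-1.25,0,0,0,0],[0,0,0,0,0,0]]]'>/dev/null;python3 -c "from h import *;st()"
python3 -m creep '[[[0,0,15,0,0,0],[0,0,25,0,0,0],[0,0,30,0,0,0],[0,0,35,0,0,0],[0,0,35,0,0,0]]]'>/dev/null;python3 -c "from h import *;st()"
python3 -m creep '[[[0,0,35,0,0,0],[-30,-20,20,0,0,0],[-30,-20,0,0,0,0],[-30,-20,0,0,0,0],[-30,-20,0,0,0,0]]]'>/dev/null;python3 -c "from h import *;st()"
python3 -m creep '[[[-30,-20,0,0,0,0],[-30,-20,0,0,0,0],[-20,-20,0,0,0,0],[0,0,0,0,0,0],[0,0,0,0,0,0]]]'>/dev/null
python3 -c "
from h import *
import cv2
st()
a=viewer.read_camera('top')[70:245,270:420];b=viewer.read_camera('side')[130:250,205:380]
cv2.imwrite('pics/p3t_raw.png',a)
a=cv2.resize(a,(343,400),interpolation=cv2.INTER_CUBIC);b=cv2.resize(b,(450,400),interpolation=cv2.INTER_CUBIC)
cv2.imwrite('pics/p3.png',cv2.hconcat([a,b]))"
```

```text
tip guide mm [ 37.  -61.   32.4] fix deg [-0.05 -0.39 -0.  ] yaw err -0.41 Fx,Fy guide -8.5 -0.1 Fz 5.6 t 8.55
tip guide mm [ 36.9 -61.   32.5] fix deg [-0.04 -0.55 -0.  ] yaw err -0.41 Fx,Fy guide -7.3 0.1 Fz 6.0 t 8.6333
tip guide mm [  8.8 -61.   32. ] fix deg [-0.05 -0.14 -0.  ] yaw err -0.41 Fx,Fy guide 0.6 0.9 Fz 0.2 t 9.05
tip guide mm [  5.1 -58.9 166.9] fix deg [-0.33 -0.89 -0.  ] yaw err -0.35 Fx,Fy guide 1.4 0.7 Fz -0.5 t 9.4667
tip guide mm [-116.  -123.2  234.7] fix deg [0.   0.74 0.  ] yaw err -0.85 Fx,Fy guide -0.5 -0.5 Fz -0.9 t 9.8833
tip guide mm [-209.2 -177.8  237.5] fix deg [0.34 1.23 0.  ] yaw err -0.58 Fx,Fy guide 1.1 0.0 Fz -0.6 t 10.3
```

View pics/p3.png

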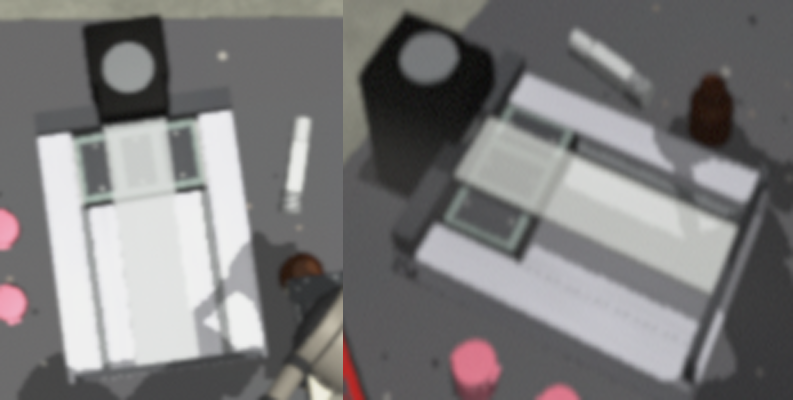

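The cassette is at the end block by eye. Before handing in I check flushness and skew numerically, fitting lines to the green edges.

```bash
python3 - <<'E'
from h import *
import cv2
def fit(img,off,front):
    f=img.astype(float);g=f[:,:,1]-f[:,:,2]   # green minus red
    return g
def rearfit(name,yr,boxes):
    im=cv2.imread(name); im=im[70:245,270:420] if im.shape[0]>300 else im
    g=np.clip(im[:,:,1].astype(float)-im[:,:,2],0,None)
    out=[]
    for (c0,c1,f0,f1) in boxes:
        P=[]
        for c in range(c0,c1):
            w=g[f0:f1,c]; w=np.clip(w-w.max()*.4,0,None)
            P.append(onz("top",270+c,70+(w@np.arange(f0,f1))/w.sum(),.046)[:2])
        d=np.array(P)-[.6235,-.0168];C,S_=np.cos(.124),np.sin(.124)
        gx=C*d[:,0]+S_*d[:,1];gy=-S_*d[:,0]+C*d[:,1]
        out.append((round(1e3*np.median(gx),1),round(1e3*gy.mean(),1)))
    return out
# start: rear edges, then front edges (left window, right window)
print("start rear/front",rearfit("pics/top0.png",0,[(44,52,117,127),(82,90,114,124),(42,50,91,100),(79,87,85,95)]))
print("end   rear/front",rearfit("pics/p3t_raw.png",0,[(38,46,83,93),(77,86,79,88),(35,44,55,65),(74,83,50,60)]))
a=cv2.imread("pics/p3t_raw.png")[40:100,20:105]
cv2.imwrite("pics/p4.png",cv2.resize(a,None,fx=8,fy=8,interpolation=cv2.INTER_CUBIC))
E
```

```text
start rear/front [(np.float64(-60.5), np.float64(66.7)), (np.float64(-59.4), np.float64(-57.2)), (np.float64(23.7), np.float64(62.8)), (np.float64(24.9), np.float64(-58.5))]
end   rear/front [(np.float64(54.6), np.float64(72.0)), (np.float64(58.1), np.float64(-57.9)), (np.float64(140.4), np.float64(69.7)), (np.float64(144.5), np.float64(-59.3))]
```

View pics/p4.png

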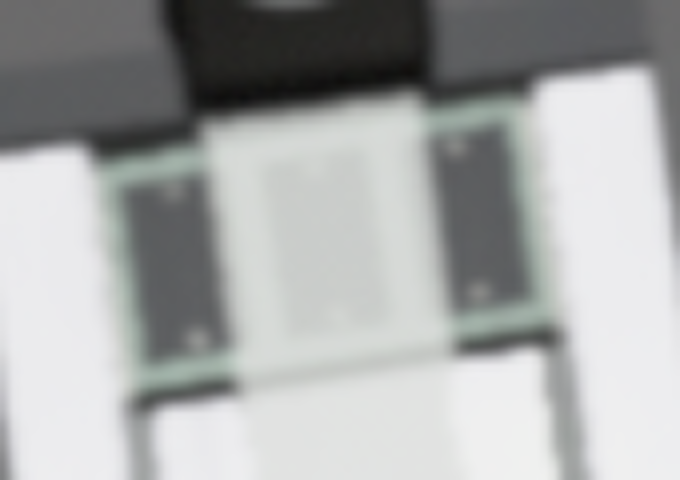

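Right minus left rear edge was +1.1 mm at the start and is now +3.5 to 4.1 mm. The cassette is skewed about 1.2°, so the left front lags 3–4 mm behind the pad, which is marginal. With the right side already on its pad, a gentle push in the left lane should square it up. I go there.

```bash

python3 -m creep '[[[18,26,0,0.2,0.6,-0.3],[18,26,0,0.2,0.6,-0.3],[18,26,0,0,0,0],[18,26,0,0,0,0],[18,26,0,0,0,0]]]'>/dev/null
python3 -m creep '[[[18,26,0,0,0,0],[18,26,0,0,0,0],[18,26,0,0,0,0],[14,22,0,0,0,0],[0,0,0,0,0,0]]]'>/dev/null
python3 -m creep '[[[0,0,0,0,0,0],[0,0,0,0,0,0]]]'>/dev/null
python3 -c "from h import *;st()"
```

```text
tip guide mm [ -8.8  58.5 232.9] fix deg [-0.23  0.15  0.  ] yaw err -1.04 Fx,Fy guide 0.1 0.3 Fz -0.2 t 11.4
```

```bash

python3 -m creep '[[[-0.5,2.5,0,-0.2,0.1,-1],[0,0,-35,0,0,0],[0,0,-35,0,0,0],[0,0,-30,0,0,0],[0,0,-15,0,0,0]]]'>/dev/null
python3 -m creep '[[[0,0,0,0,0,0],[0,0,0,0,0,0]]]'>/dev/null
python3 -c "from h import *;st()"
```

```text
tip guide mm [-11.4  56.4 117.1] fix deg [0.11 0.37 0.  ] yaw err 0.66 Fx,Fy guide 0.4 -0.3 Fz -0.0 t 11.9833
```

```bash

python3 -m creep '[[[-0.6,5,-10,0.1,0.4,0.5],[0,0,-15,0,0,0],[0,0,-10,0,0,0],[0,0,0,0,0,0],[0,0,0,0,0,0]]]'>/dev/null
python3 -c "from h import *;st()"
```

```text
tip guide mm [-10.1  60.9  85.8] fix deg [0.02 0.44 0.  ] yaw err 0.28 Fx,Fy guide 1.0 1.0 Fz -0.2 t 12.4
```

```bash

python3 -m creep '[[[0,0,-10,0,0.3,0],[0,0,-12,0,0,0],[0,0,-12,0,0,0],[0,0,-10,0,0,0],[0,0,0,0,0,0]]]'>/dev/null
python3 -m creep '[[[0,0,0,0,0,0],[0,0,0,0,0,0]]]'>/dev/null
python3 -c "from h import *;st()"
```

```text
tip guide mm [-9.9 61.  39.8] fix deg [0.03 0.33 0.  ] yaw err 0.27 Fx,Fy guide -0.8 -0.6 Fz 0.2 t 12.9833
```

```bash

python3 -m creep '[[[5,0.6,-4,0,0,0],[8,1,-3,0,0,0],[8,1,0,0,0,0],[5,0.6,0,0,0,0],[0,0,0,0,0,0]]]'>/dev/null
python3 -c "from h import *;st()"
python3 -m creep '[[[2,0.25,0,0,0,0],[2,0.25,0,0,0,0],[1.5,0.2,0,0,0,0]]]'>/dev/null;python3 -c "from h import *;st()"
python3 -m creep '[[[1.5,0.2,0,0,0,0]]]'>/dev/null;python3 -c "from h import *;st()"
python3 -m creep '[[[1.5,0.2,0,0,0,0]]]'>/dev/null;python3 -c "from h import *;st()"
python3 -m creep '[[[1.5,0.2,0,0,0,0]]]'>/dev/null;python3 -c "from h import *;st()"
```

```text
tip guide mm [20.5 60.7 33.8] fix deg [0.04 0.57 0.  ] yaw err 0.28 Fx,Fy guide -0.1 -0.7 Fz -0.0 t 13.4
tip guide mm [26.8 60.8 33.8] fix deg [0.04 0.58 0.  ] yaw err 0.28 Fx,Fy guide 0.2 -0.8 Fz 0.5 t 13.65
tip guide mm [28.3 60.8 33.8] fix deg [0.04 0.58 0.  ] yaw err 0.27 Fx,Fy guide 0.8 0.3 Fz 0.0 t 13.7333
tip guide mm [29.9 60.8 33.9] fix deg [0.04 0.58 0.  ] yaw err 0.28 Fx,Fy guide 1.1 0.6 Fz 0.2 t 13.8167
tip guide mm [31.5 60.8 33.9] fix deg [0.04 0.57 0.  ] yaw err 0.28 Fx,Fy guide 0.9 0.2 Fz -0.7 t 13.9
```

```bash

python3 -m creep '[[[1.5,0.2,0,0,0,0]]]'>/dev/null;python3 -c "from h import *;st()"
python3 -m creep '[[[1.5,0.2,0,0,0,0]]]'>/dev/null;python3 -c "from h import *;st()"
python3 -m creep '[[[1,0.12,0,0,0,0]]]'>/dev/null;python3 -c "from h import *;st()"
python3 -m creep '[[[1,0.12,0,0,0,0]]]'>/dev/null;python3 -c "from h import *;st()"
python3 -m creep '[[[1,0.12,0,0,0,0]]]'>/dev/null;python3 -c "from h import *;st()"
python3 -m creep '[[[1,0.12,0,0,0,0]]]'>/dev/null;python3 -c "from h import *;st()"
```

```text
tip guide mm [33.1 60.8 34. ] fix deg [0.04 0.57 0.  ] yaw err 0.28 Fx,Fy guide 0.2 0.8 Fz -0.0 t 13.9833
tip guide mm [34.6 60.8 34. ] fix deg [0.04 0.55 0.  ] yaw err 0.28 Fx,Fy guide -1.9 -0.1 Fz 0.8 t 14.0667
tip guide mm [35.4 61.1 33.9] fix deg [0.02 0.5  0.  ] yaw err 0.27 Fx,Fy guide -1.0 1.2 Fz 1.1 t 14.15
tip guide mm [36.1 61.3 33.9] fix deg [0.01 0.45 0.  ] yaw err 0.27 Fx,Fy guide -2.0 1.3 Fz 1.9 t 14.2333
tip guide mm [37.  61.5 33.9] fix deg [-0.    0.41  0.  ] yaw err 0.27 Fx,Fy guide -2.0 0.6 Fz 1.2 t 14.3167
tip guide mm [37.7 61.8 33.9] fix deg [-0.01  0.35  0.  ] yaw err 0.26 Fx,Fy guide -5.0 1.1 Fz 2.3 t 14.4
```

Contact came at about 34. The left side moved in with only 2 N and the force is now rising at 37.7, so the lag was real and is closing. A little more.

```bash

python3 -m creep '[[[1,0.12,0,0,0,0]]]'>/dev/null;python3 -c "from h import *;st()"
python3 -m creep '[[[1,0.12,0,0,0,0]]]'>/dev/null;python3 -c "from h import *;st()"
python3 -m creep '[[[-3,-0.4,0,0,0,0],[-6,-0.75,0,0,0,0],[-10,-1.25,0,0,0,0],[-10,-1.25,0,0,0,0],[0,0,0,0,0,0]]]'>/dev/null;python3 -c "from h import *;st()"
python3 -m creep '[[[0,0,15,0,0,0],[0,0,25,0,0,0],[0,0,30,0,0,0],[0,0,35,0,0,0],[0,0,35,0,0,0]]]'>/dev/null;python3 -c "from h import *;st()"
python3 -m creep '[[[0,0,35,0,0,0],[-30,-20,20,0,0,0],[-30,-25,0,0,0,0],[-30,-25,0,0,0,0],[-25,-30,0,0,0,0]]]'>/dev/null
python3 -m creep '[[[-15,-37,0,0,0,0],[-15,-37,0,0,0,0],[-15,-37,0,0,0,0],[-15,-37,0,0,0,0],[-15,-37,0,0,0,0]]]'>/dev/null
python3 -m creep '[[[0,0,0,0,0,0],[0,0,0,0,0,0],[0,0,0,0,0,0]]]'>/dev/null
python3 - <<'E'
from h import *
import cv2
st()
im=viewer.read_camera("top");s=viewer.read_camera("side");a=im[70:245,270:420]
g=np.clip(a[:,:,1].astype(float)-a[:,:,2],0,None)
for c0,c1,f0,f1 in[(38,46,83,93),(77,86,79,88),(35,44,55,65),(74,83,50,60)]:
    P=[]
    for c in range(c0,c1):
        w=g[f0:f1,c]; w=np.clip(w-w.max()*.4,0,None); P.append(onz("top",270+c,70+(w@np.arange(f0,f1))/w.sum(),.046)[:2])
    d=np.array(P)-[.6235,-.0168];C,S_=np.cos(.124),np.sin(.124)
    print(np.round(1e3*np.median(C*d[:,0]+S_*d[:,1]),1),np.round(1e3*(-S_*d[:,0]+C*d[:,1]).mean(),1))
cv2.imwrite("pics/end.png",cv2.hconcat([cv2.resize(im[60:300,170:490],(400,300)),cv2.resize(s[60:360,200:600],(400,300))]))
E
```

```text
tip guide mm [37.7 61.8 33.8] fix deg [0.   0.21 0.  ] yaw err 0.25 Fx,Fy guide -6.5 -0.2 Fz 4.2 t 14.4833
tip guide mm [37.7 61.7 33.8] fix deg [0.02 0.06 0.  ] yaw err 0.24 Fx,Fy guide -6.7 0.4 Fz 4.5 t 14.5667
tip guide mm [ 8.2 60.9 33.7] fix deg [0.07 0.31 0.  ] yaw err 0.25 Fx,Fy guide -0.1 0.1 Fz 0.1 t 14.9833
tip guide mm [  3.1  61.  169.4] fix deg [ 0.04 -0.55  0.  ] yaw err 0.31 Fx,Fy guide 0.8 -0.5 Fz 0.3 t 15.4
tip guide mm [-223.  -211.1  241.5] fix deg [0.74 1.7  0.  ] yaw err 0.26 Fx,Fy guide -0.1 -0.3 Fz 0.3 t 16.4833
58.2 71.6
58.5 -58.0
143.8 69.3
145.0 -59.4
```

View pics/end.png

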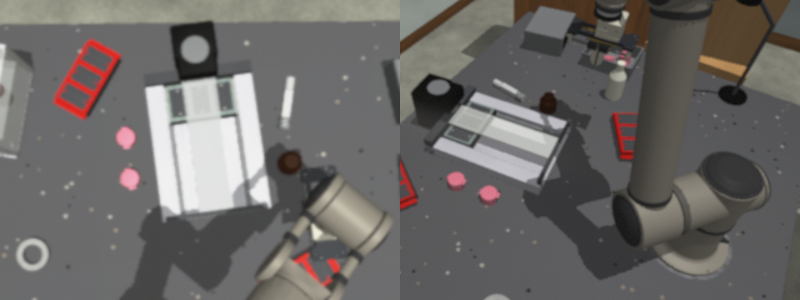

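The cassette is square against the block: R−L is now 0.3 to 1.2 mm, as at the start, and the right side has not moved back. The bystanders are in place and the arm is clear, so I hand in.

```bash
python3 -c "
from cell import robot
print(robot.hand_in())"
```

```text
the job is handed in; nothing more can be done
None
```

I slid the cassette to the end of the guide and handed it in at about 16.5 s of the 54 s allowed. By my checks it sits flush on both stop pads.

- **Finding the line:** I tried the right lane first (guide y about -61 mm). The cassette ran straight there at 3–4 N without jamming, until the force rose to 9 N at the stop.
- **Squaring up:** The first check showed it skewed about 1.2°, with the left front 3–4 mm short of its pad. I gave it a light push in the left lane, about 2 N rising to about 6.7 N at the stop, and backed off.
- **Last checks:**
  - Both sides stopped at the same finger depth, 37.0 mm on the right and 37.7 mm on the left.
  - The cassette's edges are square to the guide within about 1 mm, as at the start.
  - The highest contact force I read along the guide was about 9 N.
  - The other things on the slab looked unmoved in the last picture; I did not measure them.
  - The arm is clear of everything.
- **What disagreed:**
  - The front edge reads 144–145 mm in the image instead of 150 mm. That reading is the centre of the green border, not the front face, and carries about 3 mm of camera error. I relied on the force at the stop and the squareness instead.
  - On the first descent the arm tilted and ended too high, and I corrected that before it touched the cassette.

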